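Scrape the wax off the cold plate into its waste tray

TASK

Clear the cold plate: pull its waste tray fully out from under the open end, use the green scraper to sweep all five loose pieces of cream-coloured wax off the plate into the tray, then push the tray fully home and stand the scraper upright back in its dish. Do not touch the wax with the fingers, and leave the two finished tissue blocks (blue and pink) on the plate and the jars and cup around it where they are.

Things in the scene. Friction and masses are not known exactly. Their poses are not given: they have to be found in the camera images.
- cold_plate: Fixed white bench unit, 238 x 270 mm, origin on the worktop. In its frame (mm): bare-metal plate x -105..105, y -115..103, level top z = 60; rims 8 mm high along both x sides and the +y end; control head behind, y 107..157, top z 84 (knob 95). The -y end (y = -115) has no rim: wax pushed over it drops into the waste tray if that is out. Yaw within 0.3 rad of 0: the open end points to the robot's right.
- plate_edge (a point): Middle of the plate's open -y edge, on its top surface (z = 60 mm); axes as the cold plate's.
- wax_tray (a joint): How far the waste tray is out from under the plate, towards the plate's -y, in m: 0 = home, 0.095 = fully out; starts at 0 to 0.012. Slides with 1.5 N friction and stays where left. Open-topped, 37 mm deep inside, its rim 10 mm below the plate's top; fully out, 90 mm of it lies open beyond the plate's edge.
- tray_pull (a point): Middle of the tray's pull: a straight steel bar 10 mm thick, 106 mm long along x, centre 38 mm above the worktop, 40 mm off the tray's front (35 mm clear gap) on two posts at x +-45 mm. Can be pinched from above across y. Moves with the tray; axes as the cold plate's.
- tray_floor (a point): Centre of the waste tray's inner floor, 13 mm above the worktop; the interior spans +-105 mm in x and +-83 mm in y from here. Moves with the tray; axes as the cold plate's.
- scraper: Green hand scraper standing upright: a sole 60 mm (x) by 24 mm (y), black at the bottom, 17 mm high, and on it an upright grip 50 mm (x) by 18 mm (y) whose top is 61 mm above the underside; grasp the grip across its 18 mm, 40 to 46 mm up. Origin at the centre of the underside. 0.08 to 0.17 kg. Both long faces are alike.
- scraper_dish: Shallow steel dish for the scraper, fixed to the worktop left or right of the cold plate: 98 mm (x) by 60 mm (y), walls 4 mm thick and 13 mm high, floor 3 mm above the worktop, inside 90 x 52 mm. Origin on the worktop under its centre. The scraper stands in it lengthwise.
- block_blue: Finished tissue block on the plate: blue cassette 28 mm (x) by about 41 mm (y) with white wax on it, 12 mm high. Origin at the centre of the underside; its y lies within 0.25 rad of the plate's y. Loose, 22 g.
- block_pink: Finished tissue block, as the blue one, with a pink cassette.
- wax_0: Loose flat piece of cream-coloured wax on the plate, irregular, about 40 x 29 mm and 10 mm thick, 11 g, at any yaw. Origin at the middle of the underside; no corner is further than 23 mm from it.
- wax_1: Loose flat piece of cream-coloured wax on the plate, irregular, about 40 x 29 mm and 11 mm thick, 11 g, at any yaw. Origin at the middle of the underside; no corner is further than 23 mm from it.
- wax_2: Loose flat piece of cream-coloured wax on the plate, irregular, about 40 x 29 mm and 12 mm thick, 11 g, at any yaw. Origin at the middle of the underside; no corner is further than 23 mm from it.
- wax_3: Loose flat piece of cream-coloured wax on the plate, irregular, about 40 x 29 mm and 10 mm thick, 11 g, at any yaw. Origin at the middle of the underside; no corner is further than 23 mm from it.
- wax_4: Loose flat piece of cream-coloured wax on the plate, irregular, about 40 x 29 mm and 11 mm thick, 11 g, at any yaw. Origin at the middle of the underside; no corner is further than 23 mm from it.
- swab_jar: Bystander: grey lidded jar, 70 mm across, 110 mm high, standing on the worktop on the other side of the cold plate from the scraper dish. Origin at the centre of the underside.
- sample_cup: Bystander: white cup with orange lid, 58 mm across, 61 mm high, to the right and nearer the robot. Origin at the centre of the underside.
- stain_jar: Bystander: jar with red band and white lid, 55 mm across, 84 mm high, behind the cold plate to the left. Origin at the centre of the underside.

How it is judged:
On the way, in this order (a step that is already met when the one before it is completed fails the run):
1. the waste tray is pulled out (value of joint wax_tray above 0.075 m), for 0.2 s.
2. all five pieces of wax lie in the waste tray (x of wax_0 in the frame of tray_floor between -0.108 and 0.108 m and y of wax_0 in the frame of tray_floor between -0.086 and 0.086 m and z of wax_0 in the frame of tray_floor between -0.006 and 0.038 m and x of wax_1 in the frame of tray_floor between -0.108 and 0.108 m and y of wax_1 in the frame of tray_floor between -0.086 and 0.086 m and z of wax_1 in the frame of tray_floor between -0.006 and 0.038 m and x of wax_2 in the frame of tray_floor between -0.108 and 0.108 m and y of wax_2 in the frame of tray_floor between -0.086 and 0.086 m and z of wax_2 in the frame of tray_floor between -0.006 and 0.038 m and x of wax_3 in the frame of tray_floor between -0.108 and 0.108 m and y of wax_3 in the frame of tray_floor between -0.086 and 0.086 m and z of wax_3 in the frame of tray_floor between -0.006 and 0.038 m and x of wax_4 in the frame of tray_floor between -0.108 and 0.108 m and y of wax_4 in the frame of tray_floor between -0.086 and 0.086 m and z of wax_4 in the frame of tray_floor between -0.006 and 0.038 m), for 0.2 s.
At the end, for the whole second after the job is handed in: The waste tray is home (within 5 mm) with all five pieces of wax inside it; the scraper stands upright (within 0.1 rad) and at rest on the floor of its dish, released; both tissue blocks are within 15 mm, and the swab jar, sample cup and stain jar within 20 mm, of where they stood (all of step 2 and value of joint wax_tray below 0.005 m and horizontal distance between scraper and scraper_dish below 0.026 m and z of scraper in the frame of scraper_dish between 0 and 0.007 m and angle between scraper's own z axis and vertical below 0.1 rad and linear speed of scraper below 0.02 m/s and distance of each of block_blue, block_pink from where it was at the start of the episode below 0.015 m and distance of each of swab_jar, sample_cup, stain_jar from where it was at the start of the episode below 0.02 m); the robot touches nothing.
It fails at once if the fingers touch a piece of wax (contact force between the fingers and wax_0 above 0.5 N or contact force between the fingers and wax_1 above 0.5 N or contact force between the fingers and wax_2 above 0.5 N or contact force between the fingers and wax_3 above 0.5 N or contact force between the fingers and wax_4 above 0.5 N).
It fails at once if a finished tissue block is shifted by more than 15 mm (distance of any of block_blue, block_pink from where it was at the start of the episode above 0.015 m).
It fails at once if the swab jar, sample cup or stain jar is shifted by more than 20 mm (distance of any of swab_jar, sample_cup, stain_jar from where it was at the start of the episode above 0.02 m).
It also fails if it takes over 64 s, if anything falls off the work surface, if the arm or the gripper's body presses on something with over 40 N, if the wrist force passes 120 N, or if a joint passes its speed limit or range.

ROBOT

A 7-joint arm with a two-finger parallel gripper is mounted at the origin on a cart in front of the work surface, level with it; the furniture and walls round the work are solid. World frame = base frame: x ahead of the robot, y to its left, z up, the work surface at z = 0. Lengths are in m, angles in rad, forces in N, time in s.
With the tool pointing down it reaches from about 0.35 to 0.775 m from the base axis. Payload 3.1 kg.
Tool frame: the origin (TCP) lies on the mounting face of the last link; the fingertips stand arm.nose_length ahead of it and the grasp point (between the pads) lies 155 mm ahead of it (arm.nose_length is the distance from the TCP to the fingertips, in m); z points along the fingers, y is the line along which they close (so a half turn about z gives the same grasp; the last joint's range is limited). The gripper opens to 85 mm and grips with 20 to 120 N. Pads are 22 mm wide; open, the fingers measure 114 mm over their backs; the gripper's body (76 mm by 85 mm) begins 54 mm behind the grasp point. The pads swing forward as they close: fully open they stand 13 mm farther back than shut.
Start: joints at [-1.286, 0.311, 0.014, 1.512, -0.004, 1.319, -0.027], TCP at [0.177, 0.521, 0.405] pointing down, gripper open.
Joint ranges: [-2.7, 2.7], [-0.3, 1.91], [-1.27, 1.3], [0.12, 2.57], [-1.44, 4.58], [0.2, 2.03], [-3.05, 3.05]. Speed limits (rad/s): [2.79, 2.79, 3.14, 3.14, 3.14, 3.14, 3.14].

INTERFACE

Orientations are given as a 3x3 rotation matrix whose columns are the frame's x, y, z axes.
In Python, from workcell import telemetry, eyes, workorder, arm gives the robot as it stands.
- The arm moves only by the shell command python3 -m inch 'ROWS' [FORCE]. ROWS is JSON, a list of rows, each a list of 7 numbers: the finger opening in m, from 0 to 0.0854, then the shift along the tool's x, y, z in m, then the turn, a rotation vector about the tool's x, y, z in rad. In form: [[jaw, tx, ty, tz, wx, wy, wz], ...]. A call has 1 to 20 rows; each row is the pose to reach, as a shift and turn from the pose commanded when the call began, along the tool's axes at that moment; what a row does not reach only later rows make up. A row lasts 1/12 s, in which the tool goes at most 41.7 mm and 7.16 degrees, less where a joint would pass 70% of its speed; a pose out of reach is approached as far as the arm can. A call with a gripper value outside its range is refused whole. The fingers move at their own pace and stop on an object; FORCE is the grip in N (left out, the last holds). Time passes only in rows, so rows that repeat a pose let the fingers close. It gives the time, the measured TCP pose, the force, the opening and the grip force at its end, in the units of the state.
- telemetry.observe(): the state, without advancing time (a new reading comes with each control period).
- eyes.camera(name): name is "side" or "top"; returns a dict with "img" (400x640x3 uint8, red, green, blue), "fov_y" (degrees; the focal length in pixels is half the picture's height over the tangent of half this angle, whatever the lens; pixels are square), "cx", "cy" (the principal point, pixels), "k1" (the pictures are not rectified: a ray, as slopes to the right and down, at radius r is drawn at 1 + k1 r^2 times it, then the intrinsics apply), "origin" and "attitude" of the camera in the world. Camera axes: x right, y down, z forward; pixel columns grow to the right and rows downward; lengths in m; the calibration is good to about 2 mm. A picture is of the moment at which its call begins. There is no depth.
- workorder.hand_in(): hands the job in; it is judged then, once.
The state is a dict: "time_s": time; "q": joint angles; "qd": joint speeds; "joint_torque": joint torques, N m; "tool_pos": TCP position; "ee_rot": TCP orientation; "ft_force": force on the tool from outside, world axes, zero at the start; "wrist_torque": the same for the moment, N m; "opening": finger opening in m; "grip_force": force on a finger pad.
Only numpy, scipy, OpenCV 4.12 (cv2) and the standard library are available. Lean on these libraries where they do the work, as an engineer would, in place of code of your own. Each camera call takes 0.05 s, during which the arm holds its last target. There are 200 camera calls.

## Working session

There is one attempt and no reset: what is moved stays moved. The work goes in short steps, Python scripts to look and compute and a shell command to move; the robot and the scene stay as the last step left them, time stands still between calls to the robot, and variables do not carry over. Pictures are saved under pics/ and viewed, at most 10 in all, crops included, and the job is handed in when it is done.

```bash
mkdir -p pics; cat > h.py <<'E'
import numpy as np,cv2
from workcell import telemetry,eyes,workorder,arm
def shot(name,fn):
    c=eyes.camera(name); cv2.imwrite('pics/'+fn,c['img'][:,:,::-1]); np.save('pics/'+fn+'.npy',c,allow_pickle=True); return c
def load(fn): return np.load('pics/'+fn+'.npy',allow_pickle=True).item()
def K(c):
    f=c['img'].shape[0]/2/np.tan(np.radians(c['fov_y'])/2); return np.array([[f,0,c['cx']],[0,f,c['cy']],[0,0,1.]])
def px2w(c,uv,z):
    d=np.array([c['k1'],0,0,0,0.]);p=cv2.undistortPoints(np.array(uv,float).reshape(-1,1,2),K(c),d).reshape(-1,2)
    r=np.c_[p,np.ones(len(p))]@np.array(c['attitude']).T; o=np.array(c['origin'])
    return o+r*((z-o[2])/r[:,2])[:,None]
def w2px(c,P):
    q=(np.array(P,float).reshape(-1,3)-c['origin'])@np.array(c['attitude'])
    return cv2.projectPoints(q,np.zeros(3),np.zeros(3),K(c),np.array([c['k1'],0,0,0,0.]))[0].reshape(-1,2)
E
python3 - <<'E'
from h import *
for n in('top','side'):
    c=shot(n,n+'0.png');print(n,c['fov_y'],c['cx'],c['cy'],c['k1'],c['origin'],np.round(c['attitude'],3).tolist())
s=telemetry.observe();print(s,arm.nose_length)
E
```

```text
top 52.06958436689203 310.64904118668306 202.35133387746328 -0.030334255538022846 [ 0.33316998 -0.00836469  1.25650554] [[-0.018, -0.989, 0.147], [-1.0, 0.019, 0.009], [-0.011, -0.147, -0.989]]
side 55.34860171163893 316.24992216840224 198.9089449530256 -0.0770200810181406 [-0.53021171  0.56903671  0.82646517] [[-0.481, -0.457, 0.748], [-0.876, 0.275, -0.395], [-0.025, -0.846, -0.533]]
{'time_s': 0.1, 'q': array([-1.28569384,  0.31167644,  0.01402972,  1.51288606, -0.00440923,
        1.31919742, -0.02721071]), 'qd': array([ 0.00152556, -0.00165229,  0.00109995, -0.00375057, -0.00059708,
        0.00017795, -0.00078847]), 'joint_torque': array([ 7.49884730e-04, -3.80856907e+01,  1.46864005e-01, -2.31241000e+01,
        1.22922470e-02,  8.16182059e-03,  6.49505537e-06]), 'tool_pos': array([0.17645697, 0.52063221, 0.40371681]), 'ee_rot': array([[-9.47082838e-01,  3.20988692e-01, -5.97798563e-04],
       [ 3.20989235e-01,  9.47080622e-01, -2.05107519e-03],
       [-9.22085085e-05, -2.13442502e-03, -9.99997718e-01]]), 'ft_force': array([-0.32844676, -0.1920499 ,  0.33869319]), 'wrist_torque': array([ 0.04318709, -0.07725886, -0.00042018]), 'grip_force': 0.0, 'opening': 0.085469438900441} 0.1734
```

View pics/top0.png

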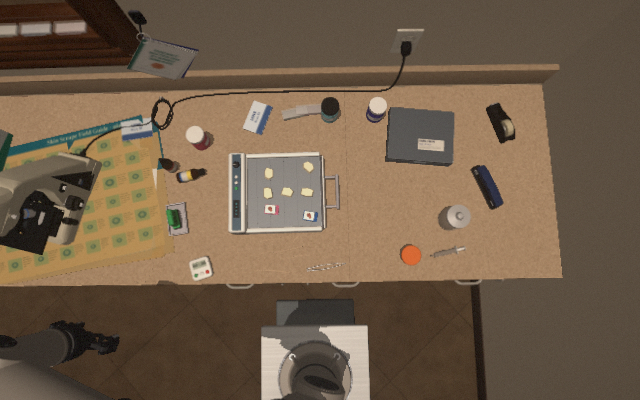

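View pics/side0.png

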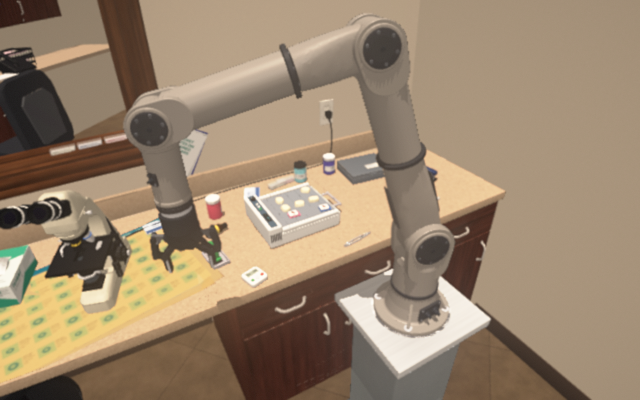

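```bash
python3 - <<'E'
from h import *
c=load('top0.png');im=c['img'][140:250,150:350,::-1]
cv2.imwrite('pics/crop0.png',cv2.resize(im,None,fx=4,fy=4,interpolation=cv2.INTER_CUBIC))
E
```

```text
(no output)
```

View pics/crop0.png

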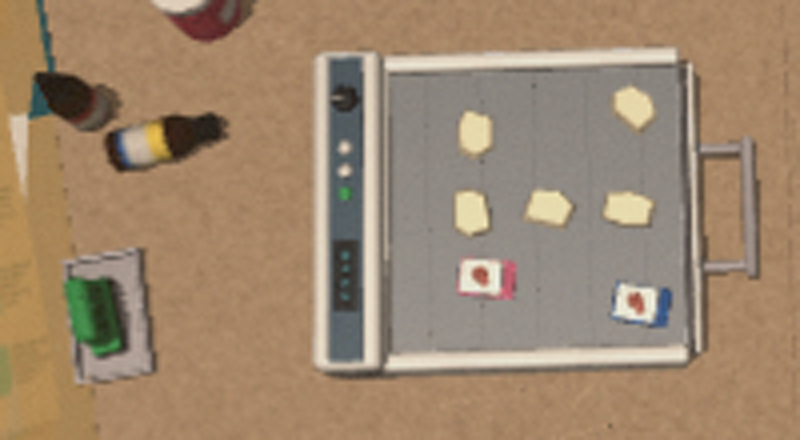

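```bash
python3 - <<'E'
from h import *
from scipy.optimize import least_squares
c=load('top0.png')
def cr(p): return (np.array(p,float)+.5)/4-.5+[150,140]
M=[([.119,157e-3,.084],(317,55)),([-.119,.157,.084],(315,370)),([.119,.107,.084],(380,52)),([-.119,.107,.084],(383,372)),
([.119,-.115,.068],(677,48)),([-.119,-.115,.068],(688,362)),([-.105,-.115,.060],(688,347)),([.105,-.115,.068],(677,62))]
L=np.array([m[0] for m in M]);U=cr([m[1] for m in M])
def tf(v,L):
    C,S=np.cos(v[2]),np.sin(v[2]);return np.c_[v[0]+C*L[:,0]-S*L[:,1],v[1]+S*L[:,0]+C*L[:,1],L[:,2]]
r=least_squares(lambda v:(w2px(c,tf(v,L))-U).ravel(),[.45,0.1,0],x_scale=[.1,.1,.1],loss='soft_l1');v=r.x
print(v.round(4),(r.fun.reshape(-1,2)).round(1).tolist()); np.save('plate.npy',v)
def loc(p,z):
    w=px2w(c,cr(p),z);C,S=np.cos(v[2]),np.sin(v[2]);d=w[:,:2]-v[:2];return (d@np.array([[C,-S],[S,C]])*1000).round(0),w.round(3)
W=[(475,133),(634,108),(471,213),(549,208),(628,209)]
print('wax',loc(W,.07)[0].tolist())
print('blocks pink,blue',loc([(486,279),(641,303)],.07)[0].tolist(), 'corners',loc([(459,259),(515,263),(514,299),(458,294),(618,282),(670,290),(665,325),(613,318)],.068)[0].tolist())
print('pull',*loc([(747,140),(753,275)],.043))
print('dish',*loc([(65,262),(143,249),(155,372),(79,383)],.013))
print('scr top',*loc([(66,282),(85,278),(120,345),(95,355)],.061))
print('scr bot',*loc([(125,350),(112,290)],.006))
E
```

```text
[0.544  0.0866 0.0145] [[-1.3, -0.6], [-0.7, 1.1], [-0.2, -0.4], [-0.3, 0.0], [0.5, -0.5], [0.6, 0.4], [0.4, -0.4], [0.6, 0.5]]
wax [[57.0, 39.0], [72.0, -80.0], [-3.0, 42.0], [-1.0, -15.0], [-4.0, -73.0]]
blocks pink,blue [[-52.0, 32.0], [-74.0, -81.0]] corners [[-37.0, 52.0], [-41.0, 11.0], [-67.0, 12.0], [-62.0, 53.0], [-57.0, -64.0], [-65.0, -102.0], [-90.0, -97.0], [-84.0, -60.0]]
pull [[  51. -164.]
 [ -52. -165.]] [[ 0.597 -0.077  0.043]
 [ 0.494 -0.079  0.043]]
dish [[ -20.  364.]
 [ -12.  303.]
 [-108.  293.]
 [-114.  351.]] [[0.518 0.45  0.013]
 [0.527 0.39  0.013]
 [0.432 0.378 0.013]
 [0.425 0.436 0.013]]
scr top [[-43. 345.]
 [-40. 331.]
 [-91. 304.]
 [-98. 323.]] [[0.496 0.431 0.061]
 [0.499 0.417 0.061]
 [0.449 0.39  0.061]
 [0.441 0.408 0.061]]
scr bot [[-90. 319.]
 [-43. 329.]] [[0.45  0.404 0.006]
 [0.497 0.415 0.006]]
```

```bash
cat >> h.py <<'E'
def go(x,y,z,yaw):
    """relative row: TCP to world x,y,z, tool y axis at heading yaw (tool down)"""
    from scipy.spatial.transform import Rotation as R
    s=telemetry.observe();r=np.array(s['ee_rot']);d=r.T@(np.array([x,y,z])-s['tool_pos'])
    Y=np.array([np.cos(yaw),np.sin(yaw),0]);Z=np.array([0,0,-1.]);T=np.c_[np.cross(Y,Z),Y,Z]
    if (T[:,1]@r[:,1])<0: T[:,:2]*=-1
    print('row',d.round(4),R.from_matrix(r.T@T).as_rotvec().round(4),'t',round(s['time_s'],2),'F',s['ft_force'].round(1),'op',round(s['opening'],4))
E
python3 -c "
from h import *
go(.5455,-.078,.30,np.pi/2+.0145)"
```

```text
row [-0.5417 -0.4483  0.1047] [-2.100e-03 -3.000e-04 -3.413e-01] t 0.1 F [-0.3 -0.2  0.3] op 0.0855
```

```bash
python3 -m inch '[[0.034,-0.54,-0.448,0.105,-0.002,0,-0.341],[0.034,-0.54,-0.448,0.105,-0.002,0,-0.341],[0.034,-0.54,-0.448,0.105,-0.002,0,-0.341],[0.034,-0.54,-0.448,0.105,-0.002,0,-0.341],[0.034,-0.54,-0.448,0.105,-0.002,0,-0.341],[0.034,-0.54,-0.448,0.105,-0.002,0,-0.341],[0.034,-0.54,-0.448,0.105,-0.002,0,-0.341],[0.034,-0.54,-0.448,0.105,-0.002,0,-0.341],[0.034,-0.54,-0.448,0.105,-0.002,0,-0.341],[0.034,-0.54,-0.448,0.105,-0.002,0,-0.341],[0.034,-0.54,-0.448,0.105,-0.002,0,-0.341],[0.034,-0.54,-0.448,0.105,-0.002,0,-0.341],[0.034,-0.54,-0.448,0.105,-0.002,0,-0.341],[0.034,-0.54,-0.448,0.105,-0.002,0,-0.341],[0.034,-0.54,-0.448,0.105,-0.002,0,-0.341],[0.034,-0.54,-0.448,0.105,-0.002,0,-0.341],[0.034,-0.54,-0.448,0.105,-0.002,0,-0.341],[0.034,-0.54,-0.448,0.105,-0.002,0,-0.341],[0.034,-0.54,-0.448,0.105,-0.002,0,-0.341]]' 60
python3 - <<'E'
from h import *
go(.5455,-.078,.195,np.pi/2+.0145)
c=shot('side','side1.png');v=np.load('plate.npy')
# expected pull bar ends pixel
print(w2px(c,[[.597,-.077,.043],[.494,-.079,.043]]))
im=c['img'][150:270,230:390,::-1];cv2.imwrite('pics/crop1.png',cv2.resize(im,None,fx=5,fy=5,interpolation=cv2.INTER_CUBIC))
E
```

```text
time_s: 1.68
tool_pos: [0.5443, -0.0804, 0.2986]
ee_rot: [[-1.0, -0.008, -0.002], [-0.008, 1.0, -0.001], [0.002, -0.001, -1.0]]
ft_force: [-1.0, 0.4, -1.3]
opening: 0.0338
grip_force: 0.0
row [-0.0014  0.0025  0.1036] [-0.0006 -0.0016 -0.0069] t 1.68 F [-1.   0.4 -1.3] op 0.0338
[[327.19133605 191.2711029 ]
 [341.34837953 203.1901035 ]]
```

View pics/crop1.png

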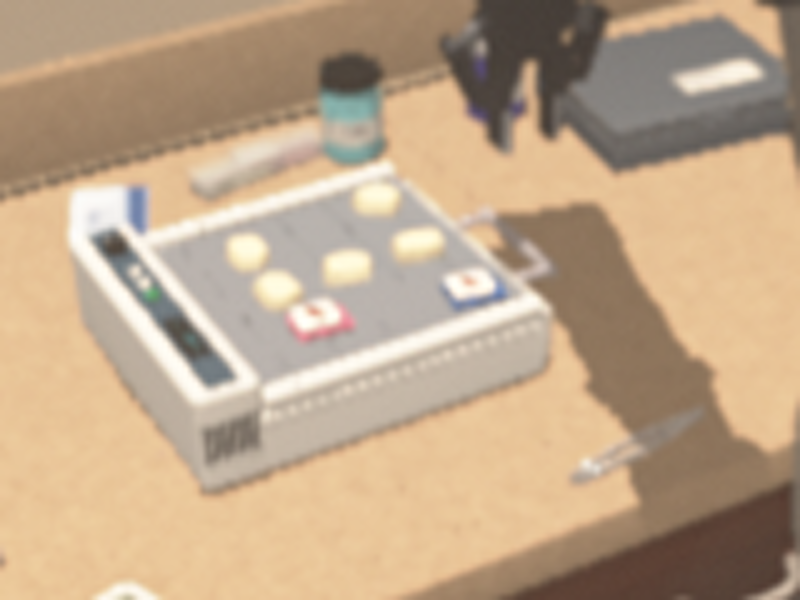

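```bash
python3 -m inch '[[0.034,-0.001,0.002,0.03,0,0,-0.007],[0.034,-0.001,0.002,0.06,0,0,-0.007],[0.034,-0.001,0.002,0.085,0,0,-0.007],[0.034,-0.001,0.002,0.103,0,0,-0.007],[0.034,-0.001,0.002,0.103,0,0,-0.007],[0,-0.001,0.002,0.103,0,0,-0.007],[0,-0.001,0.002,0.103,0,0,-0.007],[0,-0.001,0.002,0.103,0,0,-0.007],[0,-0.001,0.002,0.103,0,0,-0.007],[0,-0.001,0.002,0.103,0,0,-0.007]]' 60
```

```text
time_s: 2.57
tool_pos: [0.5455, -0.0741, 0.1981]
ee_rot: [[-1.0, -0.021, 0.002], [-0.021, 1.0, 0.003], [-0.002, 0.003, -1.0]]
ft_force: [-1.2, 0.9, 3.4]
opening: 0.0078
grip_force: 59.0
```

```bash
python3 -m inch '[[0,0,-0.01,0,0,0,0],[0,0,-0.025,0,0,0,0],[0,0,-0.04,0,0,0,0],[0,0,-0.055,0,0,0,0],[0,0,-0.07,0,0,0,0],[0,0,-0.08,0,0,0,0],[0,0,-0.088,0,0,0,0],[0,0,-0.094,0,0,0,0],[0,0,-0.096,0,0,0,0],[0,0,-0.096,0,0,0,0]]'
python3 - <<'E'
from h import *
s=telemetry.observe();print(s['tool_pos'],s['ft_force'],s['opening'],s['grip_force'])
E
```

```text
time_s: 3.4
tool_pos: [0.5474, -0.1648, 0.198]
ee_rot: [[-1.0, -0.024, -0.003], [-0.025, 1.0, 0.015], [0.002, 0.015, -1.0]]
ft_force: [-5.7, 11.4, 13.2]
opening: 0.0075
grip_force: 60.5
[ 0.5473664  -0.1647752   0.19796622] [-5.68210364 11.35158415 13.16591926] 0.007485933025158854 60.46199977397919
```

```bash
python3 -m inch '[[0.034,0,-0.092,0,0,0,0],[0.034,0,-0.092,0,0,0,0],[0.034,0,-0.092,0,0,0,0],[0.034,0,-0.092,-0.03,0,0,0],[0.034,0,-0.092,-0.065,0,0,0],[0.034,0,-0.092,-0.1,0,0,0],[0.034,0,-0.092,-0.125,0,0,0],[0.05,0,-0.092,-0.125,0,0,0]]'
python3 - <<'E'
from h import *
c=shot('top','top2.png')
a=cv2.resize(c['img'][195:240,160:195,::-1],None,fx=12,fy=12,interpolation=cv2.INTER_CUBIC)
b=cv2.resize(c['img'][145:245,310:370,::-1],None,fx=5,fy=5,interpolation=cv2.INTER_CUBIC)
o=np.zeros((540,730,3),np.uint8);o[:540,:420]=a;o[:500,425:725]=b;cv2.imwrite('pics/crop2.png',o)
E
```

```text
time_s: 4.07
tool_pos: [0.5511, -0.2644, 0.3292]
ee_rot: [[-1.0, -0.022, 0.014], [-0.022, 1.0, -0.005], [-0.014, -0.005, -1.0]]
ft_force: [0.7, -1.0, 1.1]
opening: 0.0447
grip_force: 0.0
```

View pics/crop2.png

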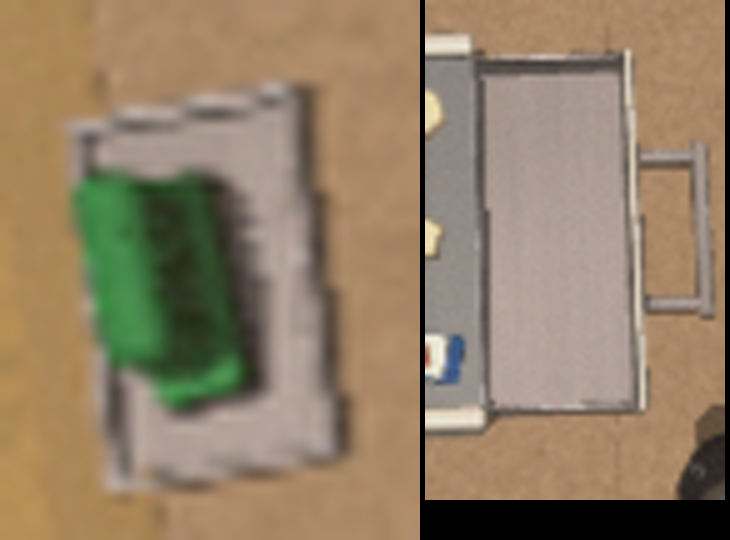

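```bash
python3 - <<'E'
from h import *
c=load('top2.png')
a=lambda p:(np.array(p,float)+.5)/12-.5+[160,195]
b=lambda p:(np.array(p,float)-[425,0]+.5)/5-.5+[310,145]
t=px2w(c,a([(78,185),(130,180),(160,355),(112,362)]),.061);print(t.round(4),t.mean(0))
l=px2w(c,a([(205,178),(243,370)]),.017);print('sole edge',l.round(4))
d=px2w(c,a([(68,125),(293,90),(345,455),(118,488)]),.013);print('dish',d.round(4),d.mean(0))
p=px2w(c,b([(700,147),(708,315)]),.043);print('bar',p.round(4),p.mean(0))
e=px2w(c,b([(480,60),(485,405)]),.06);print('edge',e.round(4))
# green pixels centroid hull
go(.471,.4115,.32,np.pi/2+.2)
E
```

```text
[[0.4966 0.4317 0.061 ]
 [0.4976 0.4187 0.061 ]
 [0.454  0.4098 0.061 ]
 [0.4525 0.4217 0.061 ]] [0.47518401 0.42048109 0.061     ]
sole edge [[0.5038 0.415  0.017 ]
 [0.4543 0.4037 0.017 ]]
dish [[0.5188 0.4525 0.013 ]
 [0.5268 0.3942 0.013 ]
 [0.4325 0.3782 0.013 ]
 [0.425  0.4364 0.013 ]] [0.47578206 0.41532023 0.013     ]
bar [[ 0.5974 -0.1624  0.043 ]
 [ 0.4948 -0.1633  0.043 ]] [ 0.54611093 -0.16284527  0.043     ]
edge [[ 0.6497 -0.0301  0.06  ]
 [ 0.4419 -0.0287  0.06  ]]
row [0.0649 0.6771 0.0037] [-0.0035  0.0094 -0.1785] t 4.12 F [-0.1 -0.2  0.1] op 0.0493
```

```bash
python3 -m inch '[[0.05,0.06,0.686,0,0,0,-0.188],[0.05,0.06,0.686,0,0,0,-0.188],[0.05,0.06,0.686,0,0,0,-0.188],[0.05,0.06,0.686,0,0,0,-0.188],[0.05,0.06,0.686,0,0,0,-0.188],[0.05,0.06,0.686,0,0,0,-0.188],[0.05,0.06,0.686,0,0,0,-0.188],[0.05,0.06,0.686,0,0,0,-0.188],[0.05,0.06,0.686,0,0,0,-0.188],[0.05,0.06,0.686,0,0,0,-0.188],[0.05,0.06,0.686,0,0,0,-0.188],[0.05,0.06,0.686,0,0,0,-0.188],[0.05,0.06,0.686,0,0,0,-0.188],[0.05,0.06,0.686,0,0,0,-0.188],[0.05,0.06,0.686,0,0,0,-0.188],[0.05,0.06,0.686,0,0,0,-0.188],[0.05,0.06,0.686,0,0,0,-0.188],[0.05,0.06,0.686,0,0,0,-0.188],[0.05,0.06,0.686,0,0,0,-0.188],[0.05,0.06,0.686,0,0,0,-0.188]]' 60
python3 - <<'E'
from h import *
go(.475,.4205,.203,np.pi/2+.21)
E
```

```text
time_s: 5.78
tool_pos: [0.4751, 0.4206, 0.3216]
ee_rot: [[-0.978, -0.207, -0.0], [-0.207, 0.978, -0.001], [0.0, -0.001, -1.0]]
ft_force: [0.5, -0.6, 0.3]
opening: 0.05
grip_force: 0.0
row [ 1.000e-04 -0.000e+00  1.186e-01] [-0.0005 -0.0003 -0.0019] t 5.78 F [ 0.5 -0.6  0.3] op 0.05
```

```bash
python3 -m inch '[[0.05,0,0,0.035,0,0,0],[0.05,0,0,0.07,0,0,0],[0.05,0,0,0.1,0,0,0],[0.05,0,0,0.118,0,0,0],[0.05,0,0,0.118,0,0,0],[0,0,0,0.118,0,0,0],[0,0,0,0.118,0,0,0],[0,0,0,0.118,0,0,0],[0,0,0,0.118,0,0,0],[0,0,0,0.118,0,0,0],[0,0,0,0.118,0,0,0]]' 80
python3 - <<'E'
from h import *
s=telemetry.observe();print(s['tool_pos'],s['ft_force'],s['wrist_torque'])
E
```

```text
time_s: 6.7
tool_pos: [0.4758, 0.4225, 0.2072]
ee_rot: [[-0.978, -0.207, 0.004], [-0.207, 0.978, 0.005], [-0.005, 0.004, -1.0]]
ft_force: [0.3, 0.0, 6.1]
opening: 0.0167
grip_force: 79.1
[0.47580966 0.42246008 0.20723048] [0.3318586  0.01618181 6.092395  ] [-0.28514446 -0.07575251 -0.0528218 ]
```

```bash
cat >> h.py <<'E'
def pl(x,y):
    v=np.load('plate.npy');C,S=np.cos(v[2]),np.sin(v[2]);return v[0]+C*x-S*y,v[1]+S*x+C*y
E
python3 -m inch '[[0,0,0,-0.03,0,0,0],[0,0,0,-0.06,0,0,0],[0,0,0,-0.1,0,0,0],[0,0,0,-0.13,0,0,0],[0,0,0,-0.13,0,0,0]]'
python3 - <<'E'
from h import *
s=telemetry.observe();print(s['tool_pos'],s['ft_force'],s['wrist_torque'])
print(pl(.003,.073));go(*pl(.003,.073),.335,np.pi/2+.0145)
E
```

```text
time_s: 7.12
tool_pos: [0.4763, 0.4233, 0.3434]
ee_rot: [[-0.978, -0.208, 0.012], [-0.208, 0.978, 0.013], [-0.014, 0.01, -1.0]]
ft_force: [0.2, 1.0, 0.8]
opening: 0.0168
grip_force: 78.4
[0.47631602 0.42328582 0.34335797] [0.20229853 0.97296284 0.83942187] [ 0.08699055 -0.0607279  -0.00344829]
(np.float64(0.5459354329323408), np.float64(0.1596655405314646))
row [-0.0132 -0.2724  0.0058] [0.0114 0.0131 0.195 ] t 7.12 F [0.2 1.  0.8] op 0.0168
```

```bash
python3 -m inch '[[0,-0.013,-0.272,0,0,0,0.195],[0,-0.013,-0.272,0,0,0,0.195],[0,-0.013,-0.272,0,0,0,0.195],[0,-0.013,-0.272,0,0,0,0.195],[0,-0.013,-0.272,0,0,0,0.195],[0,-0.013,-0.272,0,0,0,0.195],[0,-0.013,-0.272,0,0,0,0.195],[0,-0.013,-0.272,0,0,0,0.195],[0,-0.013,-0.272,0,0,0,0.195],[0,-0.013,-0.272,0,0,0,0.195],[0,-0.013,-0.272,0,0,0,0.195]]'
python3 - <<'E'
from h import *
go(*pl(.003,.073),.2667,np.pi/2+.0145)
c=shot('side','side3.png')
im=c['img'][130:240,230:370,::-1];cv2.imwrite('pics/crop3.png',cv2.resize(im,None,fx=5,fy=5,interpolation=cv2.INTER_CUBIC))
E
```

```text
time_s: 8.03
tool_pos: [0.5431, 0.1607, 0.3338]
ee_rot: [[-1.0, -0.018, -0.001], [-0.018, 1.0, 0.003], [0.001, 0.003, -1.0]]
ft_force: [-0.0, -0.0, -0.7]
opening: 0.017
grip_force: 78.5
row [-0.0029 -0.0013  0.0671] [ 0.0033 -0.0008  0.0032] t 8.03 F [-0.  -0.  -0.7] op 0.017
```

View pics/crop3.png

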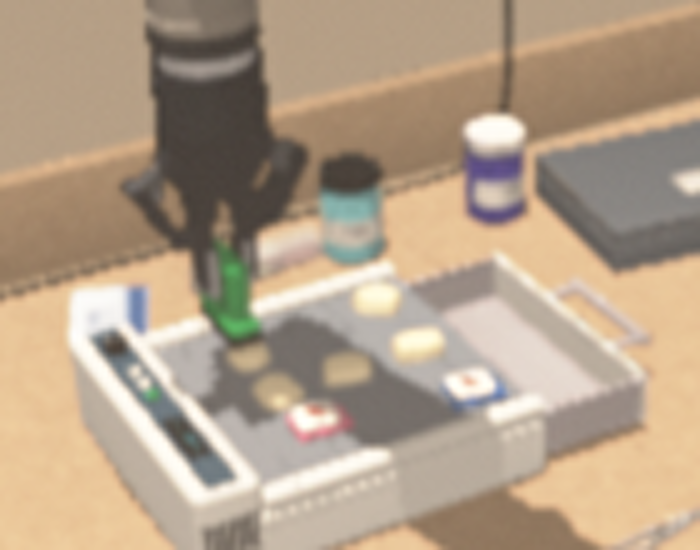

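```bash
python3 -m inch '[[0,-0.003,-0.001,0.02,0,0,0.003],[0,-0.003,-0.001,0.04,0,0,0.003],[0,-0.003,-0.001,0.056,0,0,0.003],[0,-0.003,-0.001,0.067,0,0,0.003],[0,-0.003,-0.001,0.067,0,0,0.003],[0,-0.003,-0.001,0.067,0,0,0.003]]'
python3 - <<'E'
from h import *
go(*pl(.003,-.13),.2667,np.pi/2+.0145)
c=shot('side','side4.png')
im=c['img'][150:240,240:370,::-1];cv2.imwrite('pics/crop4.png',cv2.resize(im,None,fx=6,fy=6,interpolation=cv2.INTER_CUBIC))
E
```

```text
time_s: 8.58
tool_pos: [0.5467, 0.1586, 0.2671]
ee_rot: [[-1.0, -0.013, -0.0], [-0.013, 1.0, 0.002], [0.0, 0.002, -1.0]]
ft_force: [0.3, 0.3, -0.7]
opening: 0.0165
grip_force: 79.3
row [ 0.0004 -0.2019 -0.    ] [ 0.002  -0.0001 -0.0016] t 8.58 F [ 0.3  0.3 -0.7] op 0.0165
```

View pics/crop4.png

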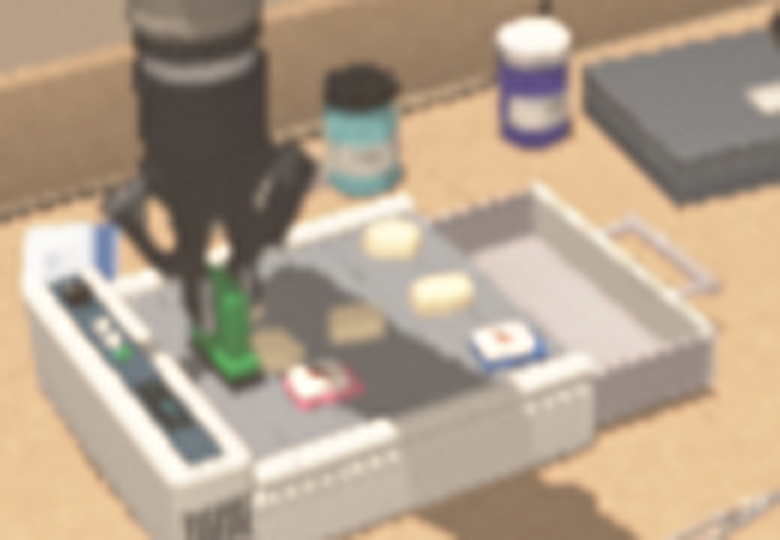

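```bash
python3 -m inch '[[0,0,-0.008,0.001,0,0,0],[0,0,-0.018,0.001,0,0,0],[0,0,-0.028,0.001,0,0,0],[0,0,-0.038,0.001,0,0,0],[0,0,-0.048,0.001,0,0,0],[0,0,-0.058,0.001,0,0,0],[0,0,-0.068,0.001,0,0,0],[0,0,-0.078,0.001,0,0,0],[0,0,-0.088,0.001,0,0,0],[0,0,-0.098,0.001,0,0,0],[0,0,-0.106,0.001,0,0,0],[0,0,-0.11,0.001,0,0,0]]'
python3 - <<'E'
from h import *
go(*pl(.003,-.13),.2657,np.pi/2+.0145)
c=shot('side','side5.png')
im=c['img'][150:240,240:370,::-1];cv2.imwrite('pics/crop5.png',cv2.resize(im,None,fx=6,fy=6,interpolation=cv2.INTER_CUBIC))
E
```

```text
time_s: 9.63
tool_pos: [0.5481, 0.0457, 0.266]
ee_rot: [[-1.0, -0.009, 0.0], [-0.009, 1.0, 0.001], [-0.0, 0.001, -1.0]]
ft_force: [0.2, -0.4, -0.8]
opening: 0.0167
grip_force: 79.3
row [ 0.     -0.089   0.0002] [ 0.0009  0.0003 -0.0052] t 9.63 F [ 0.2 -0.4 -0.8] op 0.0167
```

View pics/crop5.png

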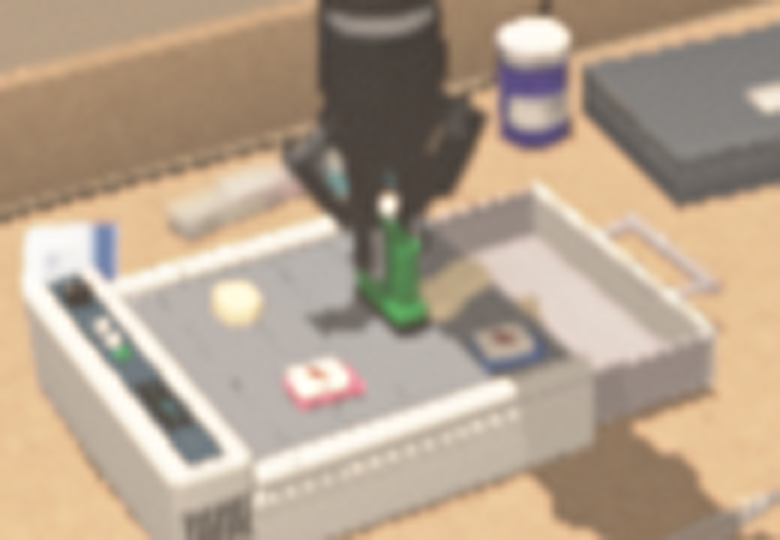

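```bash
python3 -m inch '[[0,0,-0.008,0,0,0,0],[0,0,-0.018,0,0,0,0],[0,0,-0.028,0,0,0,0],[0,0,-0.038,0,0,0,0],[0,0,-0.048,0,0,0,0],[0,0,-0.058,0,0,0,0],[0,0,-0.068,0,0,0,0],[0,0,-0.078,0,0,0,0],[0,0,-0.086,0,0,0,0],[0,0,-0.09,0,0,0,0],[0,0,-0.09,0,0,0,0],[0,0,-0.09,-0.03,0,0,0],[0,0,-0.08,-0.06,0,0,0],[0,0,-0.07,-0.06,0,0,0]]'
python3 - <<'E'
from h import *
go(*pl(.068,.074),.32,np.pi/2+.0145)
c=shot('side','side6.png')
im=c['img'][150:240,240:370,::-1];cv2.imwrite('pics/crop6.png',cv2.resize(im,None,fx=6,fy=6,interpolation=cv2.INTER_CUBIC))
E
```

```text
time_s: 10.85
tool_pos: [0.5512, -0.0228, 0.3318]
ee_rot: [[-1.0, -0.01, 0.012], [-0.01, 1.0, 0.002], [-0.012, 0.002, -1.0]]
ft_force: [1.2, -1.2, -0.1]
opening: 0.017
grip_force: 79.4
row [-0.0615  0.1837  0.0129] [ 0.002   0.0124 -0.0041] t 10.85 F [ 1.2 -1.2 -0.1] op 0.017
```

View pics/crop6.png

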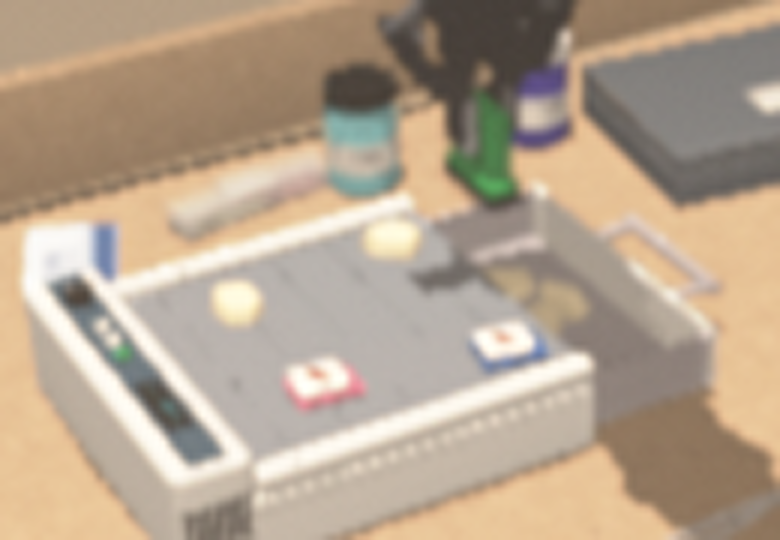

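```bash
python3 -m inch '[[0,-0.061,0.184,0,0,0,-0.004],[0,-0.061,0.184,0,0,0,-0.004],[0,-0.061,0.184,0,0,0,-0.004],[0,-0.061,0.184,0,0,0,-0.004],[0,-0.061,0.184,0,0,0,-0.004],[0,-0.061,0.184,0,0,0,-0.004],[0,-0.061,0.184,0,0,0,-0.004],[0,-0.061,0.184,0,0,0,-0.004]]'
python3 -c "
from h import *
go(*pl(.067,.074),.266,np.pi/2+.0145)"
```

```text
time_s: 11.57
tool_pos: [0.6073, 0.162, 0.3248]
ee_rot: [[-1.0, -0.016, -0.002], [-0.016, 1.0, 0.0], [0.002, 0.0, -1.0]]
ft_force: [0.3, -0.1, -0.8]
opening: 0.0169
grip_force: 79.2
row [-0.0027 -0.0004  0.0588] [ 0.0002 -0.0021  0.0014] t 11.57 F [ 0.3 -0.1 -0.8] op 0.0169
```

```bash
python3 -m inch '[[0,-0.002,0,0.02,0,0,0],[0,-0.002,0,0.04,0,0,0],[0,-0.002,0,0.053,0,0,0],[0,-0.002,0,0.059,0,0,0],[0,-0.002,0,0.059,0,0,0],[0,-0.002,-0.01,0.059,0,0,0],[0,-0.002,-0.02,0.059,0,0,0],[0,-0.002,-0.03,0.059,0,0,0],[0,-0.002,-0.04,0.059,0,0,0],[0,-0.002,-0.05,0.059,0,0,0],[0,-0.002,-0.06,0.059,0,0,0],[0,-0.002,-0.07,0.059,0,0,0],[0,-0.002,-0.08,0.059,0,0,0],[0,-0.002,-0.09,0.059,0,0,0],[0,-0.002,-0.1,0.059,0,0,0],[0,-0.002,-0.11,0.059,0,0,0],[0,-0.002,-0.115,0.059,0,0,0]]'
python3 -c "
from h import *
go(*pl(.067,-.132),.266,np.pi/2+.0145)"
```

```text
time_s: 12.98
tool_pos: [0.6115, 0.0451, 0.267]
ee_rot: [[-1.0, -0.013, 0.0], [-0.013, 1.0, 0.001], [-0.0, 0.001, -1.0]]
ft_force: [0.0, -0.6, -1.8]
opening: 0.0169
grip_force: 79.3
row [-0.0002 -0.0895  0.0009] [ 0.0006  0.0003 -0.0012] t 12.98 F [ 0.  -0.6 -1.8] op 0.0169
```

```bash
python3 -m inch '[[0,0,-0.008,0,0,0,0],[0,0,-0.018,0,0,0,0],[0,0,-0.028,0,0,0,0],[0,0,-0.038,0,0,0,0],[0,0,-0.048,0,0,0,0],[0,0,-0.058,0,0,0,0],[0,0,-0.068,0,0,0,0],[0,0,-0.078,0,0,0,0],[0,0,-0.086,0,0,0,0],[0,0,-0.09,0,0,0,0],[0,0,-0.09,0,0,0,0],[0,0,-0.09,-0.03,0,0,0],[0,0,-0.08,-0.065,0,0,0],[0,0.02,-0.07,-0.065,0,0,0]]'
python3 - <<'E'
from h import *
go(.475,.417,.33,np.pi/2+.16)
c=shot('side','side7.png');t=shot('top','top7.png')
a=cv2.resize(c['img'][150:240,240:370,::-1],None,fx=4,fy=4,interpolation=cv2.INTER_CUBIC)
b=cv2.resize(t['img'][145:240,310:370,::-1],None,fx=4,fy=4,interpolation=cv2.INTER_CUBIC)
o=np.zeros((380,765,3),np.uint8);o[:360,:520]=a;o[:380,525:765]=b;cv2.imwrite('pics/crop7.png',o)
E
```

```text
time_s: 14.15
tool_pos: [0.5974, -0.023, 0.3392]
ee_rot: [[-1.0, -0.015, 0.019], [-0.015, 1.0, 0.001], [-0.019, 0.001, -1.0]]
ft_force: [2.0, 0.2, 0.6]
opening: 0.0168
grip_force: 79.4
row [0.1157 0.4418 0.0075] [-0.0004  0.0187 -0.1445] t 14.15 F [2.  0.2 0.6] op 0.0168
```

View pics/crop7.png

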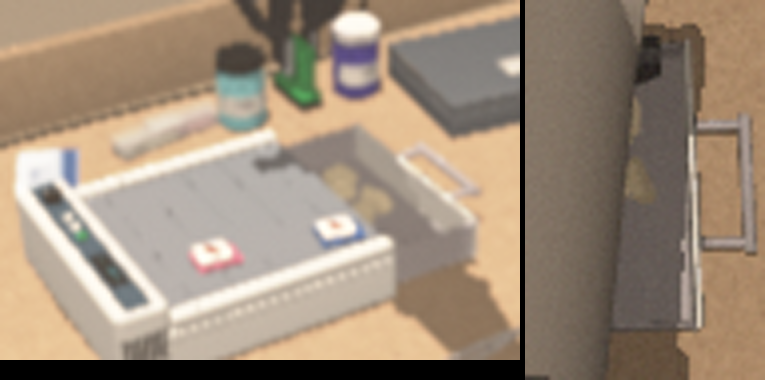

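```bash
python3 -m inch '[[0,0.115,0.441,0,0,0,-0.144],[0,0.115,0.441,0,0,0,-0.144],[0,0.115,0.441,0,0,0,-0.144],[0,0.115,0.441,0,0,0,-0.144],[0,0.115,0.441,0,0,0,-0.144],[0,0.115,0.441,0,0,0,-0.144],[0,0.115,0.441,0,0,0,-0.144],[0,0.115,0.441,0,0,0,-0.144],[0,0.115,0.441,0,0,0,-0.144],[0,0.115,0.441,0,0,0,-0.144],[0,0.115,0.441,0,0,0,-0.144],[0,0.115,0.441,0,0,0,-0.144],[0,0.115,0.441,0,0,0,-0.144],[0,0.115,0.441,0,0,0,-0.144],[0,0.115,0.441,0,0,0,-0.144]]'
python3 - <<'E'
from h import *
go(.4758,.4165,.208,np.pi/2+.16)
c=shot('top','top8.png');im=c['img'].astype(int)
h=cv2.cvtColor(c['img'],cv2.COLOR_RGB2HSV)
m=((h[...,0]>18)&(h[...,0]<36)&(h[...,1]>50)).astype(np.uint8)
sub=c['img'][150:230,325:345]
# cream in tray vs grey: r-b difference
d=(im[...,0]-im[...,2]);m=np.zeros(d.shape,np.uint8);m[157:226,324:350]=(d[157:226,324:350]>35)
n,l,s,ce=cv2.connectedComponentsWithStats(m)
print([(s[i,4],s[i,:4].tolist(),ce[i].round(1).tolist()) for i in range(1,n) if s[i,4]>8])
d0=load('top0.png')['img'].astype(int);d0=d0[...,0]-d0[...,2];m=np.zeros(d.shape,np.uint8);m[157:205,250:318]=d0[157:205,250:318]>35
n,l,s,ce=cv2.connectedComponentsWithStats(m);print('ref',[(s[i,4],ce[i].round(1).tolist()) for i in range(1,n) if s[i,4]>8])
E
```

```text
time_s: 15.5
tool_pos: [0.4718, 0.4146, 0.3321]
ee_rot: [[-0.988, -0.156, 0.0], [-0.156, 0.988, -0.0], [-0.0, -0.0, -1.0]]
ft_force: [-0.0, -0.1, -1.3]
opening: 0.0167
grip_force: 79.2
row [-0.0042  0.0013  0.1241] [-0.0002  0.0004 -0.003 ] t 15.5 F [-0.  -0.1 -1.3] op 0.0167
[(np.int32(26), [324, 160, 3, 11], [324.8, 165.4]), (np.int32(127), [326, 168, 13, 13], [332.7, 174.4]), (np.int32(165), [324, 184, 19, 17], [332.9, 192.5])]
ref [(np.int32(92), [308.1, 166.6]), (np.int32(84), [268.2, 173.2]), (np.int32(88), [267.2, 192.7]), (np.int32(91), [286.6, 191.9]), (np.int32(90), [306.6, 191.6])]
```

```bash
python3 - <<'E'
from h import *
c=load('top8.png');im=c['img'].astype(int);d=im[...,0]-im[...,2]
print(w2px(c,[[*pl(.105,-.115),.06],[*pl(-.105,-.115),.06],[*pl(.105,-.205),.013],[*pl(.07,-.115),.06]]).round(1))
for r in range(153,204): print(r,''.join('#' if x>45 else '+' if x>30 else '.' for x in d[r,305:352]), im[r,316:330].sum(1).tolist() if 158<r<172 else '')
E
```

```text
[[319.5 156.3]
 [322.  226. ]
 [348.2 159.2]
 [319.9 167.7]]
153 ++++.........++################################ 
154 ..............+################################ 
155 ++++++++++++++.++########################+++++# 
156 .................+++...+++...................++ 
157 .............................................+. 
158 .............................................++ 
159 .............................................++ [417, 412, 409, 355, 252, 284, 277, 290, 266, 272, 264, 272, 252, 277]
160 ...............+###+..........................+ [410, 409, 412, 383, 318, 479, 497, 499, 397, 410, 409, 415, 405, 476]
161 ...............+####+.......................... [404, 414, 402, 419, 361, 608, 627, 629, 582, 478, 478, 467, 479, 484]
162 ...............+#####.......................... [403, 414, 420, 432, 377, 606, 628, 625, 626, 508, 464, 472, 459, 483]
163 ...............+#####+........................+ [411, 408, 417, 436, 371, 602, 626, 628, 626, 632, 453, 463, 468, 484]
164 ...............+######+......................++ [412, 412, 420, 437, 378, 600, 626, 628, 628, 628, 588
[... 1872 characters left out ...]
+.......... 
191 .....................+#############++.......... 
192 .....................###############++......... 
193 ....................+###############++......... 
194 ....................##########++#####+......... 
195 ...................+##########...++++.......... 
196 ...................##########+................. 
197 ...................#########+.................. 
198 ....................+######+................... 
199 .....................+####..................... 
200 ......................+##...................... 
201 ............................................... 
202 ............................................... 
203 ...............................................
```

```bash
python3 -m inch '[[0,-0.003,0.001,0.03,0,0,0],[0,-0.003,0.001,0.065,0,0,0],[0,-0.003,0.001,0.095,0,0,0],[0,-0.003,0.001,0.112,0,0,0],[0,-0.003,0.001,0.118,0,0,0],[0,-0.003,0.001,0.121,0,0,0],[0,-0.003,0.001,0.123,0,0,0],[0,-0.003,0.001,0.123,0,0,0]]'
python3 -c "
from h import *
go(.4758,.4165,.208,np.pi/2+.16)"
```

```text
time_s: 16.22
tool_pos: [0.4747, 0.4179, 0.2111]
ee_rot: [[-0.987, -0.158, 0.003], [-0.158, 0.987, 0.004], [-0.003, 0.003, -1.0]]
ft_force: [-0.7, -0.2, -0.5]
opening: 0.0167
grip_force: 79.3
row [-0.0009 -0.0016  0.0031] [ 0.0034  0.0032 -0.0016] t 16.22 F [-0.7 -0.2 -0.5] op 0.0167
```

Go down the last millimetres until contact.

```bash
python3 -m inch '[[0,0,0,0.001,0,0,0],[0,0,0,0.002,0,0,0],[0,0,0,0.003,0,0,0],[0,0,0,0.003,0,0,0]]'
```

```text
time_s: 16.55
tool_pos: [0.4738, 0.4181, 0.2071]
ee_rot: [[-0.987, -0.159, 0.001], [-0.159, 0.987, 0.003], [-0.001, 0.002, -1.0]]
ft_force: [0.9, 0.1, 0.4]
opening: 0.0172
grip_force: 79.4
```

```bash
python3 -m inch '[[0,0,0,0.001,0,0,0],[0,0,0,0.001,0,0,0]]'; python3 -m inch '[[0.05,0,0,0,0,0,0],[0.05,0,0,0,0,0,0],[0.05,0,0,0,0,0,0],[0.05,0,0,0,0,0,0],[0.05,0,0,-0.03,0,0,0],[0.05,0,0,-0.07,0,0,0],[0.05,0,0,-0.11,0,0,0],[0.04,0,0,-0.13,0,0,0]]'
python3 - <<'E'
from h import *
v=.0
go(.5465,-.165,.33,np.pi/2+.0145)
E
```

```text
time_s: 16.72
tool_pos: [0.4739, 0.4181, 0.207]
ee_rot: [[-0.987, -0.159, 0.001], [-0.159, 0.987, 0.003], [-0.001, 0.003, -1.0]]
ft_force: [-0.7, -0.5, 4.4]
opening: 0.0171
grip_force: 80.4
time_s: 17.38
tool_pos: [0.4747, 0.4183, 0.3412]
ee_rot: [[-0.987, -0.159, 0.007], [-0.159, 0.987, 0.007], [-0.008, 0.006, -1.0]]
ft_force: [0.6, 1.0, 0.8]
opening: 0.0401
grip_force: 0.0
row [ 0.0217 -0.5874  0.0073] [0.0069 0.0071 0.1448] t 17.38 F [0.6 1.  0.8] op 0.0401
```

```bash
python3 -m inch '[[0.034,0.021,-0.586,0,0,0,0.145],[0.034,0.021,-0.586,0,0,0,0.145],[0.034,0.021,-0.586,0,0,0,0.145],[0.034,0.021,-0.586,0,0,0,0.145],[0.034,0.021,-0.586,0,0,0,0.145],[0.034,0.021,-0.586,0,0,0,0.145],[0.034,0.021,-0.586,0,0,0,0.145],[0.034,0.021,-0.586,0,0,0,0.145],[0.034,0.021,-0.586,0,0,0,0.145],[0.034,0.021,-0.586,0,0,0,0.145],[0.034,0.021,-0.586,0,0,0,0.145],[0.034,0.021,-0.586,0,0,0,0.145],[0.034,0.021,-0.586,0,0,0,0.145],[0.034,0.021,-0.586,0,0,0,0.145],[0.034,0.021,-0.586,0,0,0,0.145],[0.034,0.021,-0.586,0,0,0,0.145],[0.034,0.021,-0.586,0,0,0,0.145],[0.034,0.021,-0.586,0,0,0,0.145]]' 60
python3 - <<'E'
from h import *
go(.5465,-.1635,.195,np.pi/2+.0145)
c=shot('top','top9.png');t0=load('top0.png')
# scraper green top centroid: compare with start
for k in (t0,c):
    h=cv2.cvtColor(k['img'],cv2.COLOR_RGB2HSV);m=np.zeros(h.shape[:2],np.uint8);m[195:245,155:200]=((h[...,0]>40)&(h[...,0]<85)&(h[...,1]>120))[195:245,155:200]
    p=np.argwhere(m)[:,::-1];print('green',len(p),p.mean(0).round(1),cv2.minAreaRect(p.astype(np.float32)))
im=c['img'].astype(int);d=im[...,0]-im[...,2]
for r in range(156,204,1): print(r,''.join('#' if x>45 else '+' if x>30 else '.' for x in d[r,305:352]))
E
```

```text
time_s: 18.88
tool_pos: [0.5462, -0.1622, 0.3342]
ee_rot: [[-1.0, -0.017, -0.0], [-0.017, 1.0, 0.004], [-0.0, 0.004, -1.0]]
ft_force: [-0.2, 0.8, 0.2]
opening: 0.0343
grip_force: 0.0
row [-0.0003 -0.0018  0.1392] [0.0038 0.     0.0026] t 18.88 F [-0.2  0.8  0.2] op 0.0343
green 90 [171.1 218.3] ((172.5730438232422, 218.48313903808594), (19.038105010986328, 9.59400749206543), 77.00537872314453)
green 82 [171.6 218.6] ((173.493896484375, 219.44509887695312), (18.00033950805664, 9.717976570129395), 83.6598129272461)
156 .................+++...+++...................++
157 .............................................+.
158 .............................................++
159 .............................................++
160 ...............+###+..........................+
161 ...............+####+.........................+
162 ...............+#####..........................
163 ...............+#####+........................+
164 ...............+######+......................++
165 ...............+######+......................++
166 ...............+######+.......................+
167 .....
[... 1214 characters left out ...]
############++..........
191 ......................#############++..........
192 .....................###############++.........
193 ....................+###############++.........
194 ....................##########++####++.........
195 ...................+##########...++++..........
196 ...................##########+.................
197 ...................#########+..................
198 ...................++######+...................
199 .....................+####+....................
200 .......................+#......................
201 ...............................................
202 ...............................................
203 ...............................................
```

```bash
python3 -m inch '[[0.034,0,-0.001,0.035,0,0,0],[0.034,0,-0.001,0.07,0,0,0],[0.034,0,-0.001,0.105,0,0,0],[0.034,0,-0.001,0.128,0,0,0],[0.034,0,-0.001,0.138,0,0,0],[0.034,0,-0.001,0.138,0,0,0],[0,0,-0.001,0.138,0,0,0],[0,0,-0.001,0.138,0,0,0],[0,0,-0.001,0.138,0,0,0],[0,0,-0.001,0.138,0,0,0]]' 60
python3 -m inch '[[0,0,0.006,0,0,0,0],[0,0,0.014,0,0,0,0],[0,0,0.022,0,0,0,0],[0,0,0.03,0,0,0,0],[0,0,0.038,0,0,0,0],[0,0,0.046,0,0,0,0],[0,0,0.054,0,0,0,0],[0,0,0.06,0,0,0,0],[0,0,0.06,0,0,0,0]]'
```

```text
time_s: 19.77
tool_pos: [0.5471, -0.1631, 0.1984]
ee_rot: [[-1.0, -0.016, 0.003], [-0.016, 1.0, 0.005], [-0.004, 0.005, -1.0]]
ft_force: [-0.2, 5.5, 3.5]
opening: 0.0074
grip_force: 58.8
time_s: 20.52
tool_pos: [0.5463, -0.1032, 0.1984]
ee_rot: [[-1.0, -0.016, 0.004], [-0.016, 1.0, 0.003], [-0.004, 0.003, -1.0]]
ft_force: [0.3, 1.4, 8.2]
opening: 0.0078
grip_force: 59.5
```

```bash
python3 -m inch '[[0,0,0.007,0,0,0,0],[0,0,0.014,0,0,0,0],[0,0,0.021,0,0,0,0],[0,0,0.027,0,0,0,0],[0,0,0.032,0,0,0,0],[0,0,0.036,0,0,0,0],[0,0,0.036,0,0,0,0]]'
```

```text
time_s: 21.1
tool_pos: [0.5458, -0.0678, 0.1984]
ee_rot: [[-1.0, -0.016, 0.004], [-0.016, 1.0, 0.002], [-0.004, 0.002, -1.0]]
ft_force: [0.5, 0.3, 6.0]
opening: 0.0082
grip_force: 59.4
```

```bash
python3 -m inch '[[0,0,0.002,0,0,0,0],[0,0,0.003,0,0,0,0],[0,0,0.003,0,0,0,0]]'
```

```text
time_s: 21.35
tool_pos: [0.5456, -0.067, 0.1984]
ee_rot: [[-1.0, -0.014, 0.005], [-0.014, 1.0, -0.001], [-0.005, -0.001, -1.0]]
ft_force: [1.5, -3.2, 5.2]
opening: 0.008
grip_force: 59.3
```

```bash
python3 -m inch '[[0,0,0.003,0,0,0,0],[0,0,0.003,0,0,0,0],[0,0,0.003,0,0,0,0]]'; python3 -m inch '[[0.034,0,-0.005,0,0,0,0],[0.034,0,-0.005,0,0,0,0],[0.034,0,-0.005,0,0,0,0],[0.034,0,-0.005,0,0,0,0],[0.034,0,-0.005,-0.04,0,0,0],[0.034,0,-0.005,-0.08,0,0,0],[0.034,0,-0.005,-0.12,0,0,0],[0.034,0,-0.08,-0.15,0,0,0],[0.034,0,-0.08,-0.15,0,0,0],[0.034,0,-0.08,-0.15,0,0,0]]'
python3 - <<'E'
from h import *
c=shot('top','top10.png')
v=np.load('plate.npy')
im=c['img'].astype(int)
# bar: grey bright columns along rows 178..205
for r in (183,190,197,203): print(r,[(int(x)) for x in im[r,322:350].sum(1)])
i0=load('top0.png')['img'].astype(int)
for r in (190,197): print('t0',r,[(int(x)) for x in i0[r,322:350].sum(1)])
E
```

```text
time_s: 21.6
tool_pos: [0.5455, -0.0664, 0.1984]
ee_rot: [[-1.0, -0.012, 0.006], [-0.012, 1.0, -0.004], [-0.006, -0.004, -1.0]]
ft_force: [1.8, -6.3, 4.7]
opening: 0.0079
grip_force: 59.3
time_s: 22.43
tool_pos: [0.5449, -0.1523, 0.351]
ee_rot: [[-1.0, -0.004, 0.007], [-0.004, 1.0, -0.008], [-0.007, -0.008, -1.0]]
ft_force: [0.4, -1.6, 0.6]
opening: 0.0342
grip_force: 0.0
183 [393, 404, 407, 413, 408, 404, 417, 409, 420, 413, 382, 456, 429, 274, 387, 391, 409, 404, 400, 399, 406, 406, 410, 422, 415, 363, 395, 404]
190 [246, 380, 410, 399, 399, 399, 415, 429, 408, 396, 355, 434, 444, 304, 364, 387, 401, 398, 415, 419, 410, 416, 417, 403, 403, 410, 418, 413]
197 [237, 377, 408, 407, 409, 419, 405, 410, 413, 414, 329, 411, 439, 361, 245, 403, 420, 424, 420, 389, 400, 403, 399, 401, 404, 397, 347, 238]
203 [233, 383, 397, 397, 399, 406, 398, 396, 401, 411, 344, 393, 455, 378, 266, 389, 412, 413, 410, 394, 390, 396, 399, 384, 268, 230, 245, 254]
t0 190 [299, 584, 329, 244, 369, 406, 417, 420, 399, 404, 413, 397, 396, 348, 423, 448, 328, 251, 392, 420, 421, 420, 409, 402, 402, 416, 411, 415]
t0 197 [262, 592, 379, 257, 389, 421, 394, 407, 419, 403, 402, 405, 406, 352, 405, 440, 401, 279, 391, 382, 391, 389, 389, 398, 398, 399, 407, 411]
```

```bash
python3 -c "
from h import *
print(workorder.hand_in())"
```

```text
the job is handed in; nothing more can be done
None
```

The job is handed in at about 22 s of the 64 s allowed. The tray is pushed home against its stop, the plate is clear, and the scraper stands in its dish. I could make out only part of the wax pile in the tray, and the hand-in gave no verdict.

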